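# Heft the weight tins and hold up the heaviest

### The arm

A 6-joint arm with a two-finger parallel gripper is mounted at the origin on the work surface. World frame = base frame: x ahead of the robot, y to its left, z up, the work surface at z = 0. Lengths are in m, angles in rad, forces in N, time in s.
With the tool pointing down it reaches from about 0.275 to 0.825 m from the base axis. Payload 5.2 kg.
Tool frame: the origin (TCP) lies midway between the tips of the shut fingers; the grasp point (between the pads) lies 19 mm behind it (ctrl.pinch_z is the z of the grasp point in the tool frame, in m); z points along the fingers, y is the line along which they close (so a half turn about z gives the same grasp; the last joint's range is limited). The gripper opens to 93 mm and grips with 3 to 60 N. Pads are 15 mm wide; open, the fingers measure 128 mm over their backs; the gripper's body (75 mm by 188 mm) begins 65 mm behind the grasp point.
Start: joints at [1.037, 0.259, 1.535, -0, 1.348, -0.203], TCP at [0.179, 0.52, 0.219] pointing down, gripper open.
Joint ranges: [-3.14, 3.14], [-0.91, 2.08], [0.19, 2.58], [-1.22, 4.36], [0.22, 2.71], [-3.12, 3.12]. Speed limits (rad/s): [2.57, 2.57, 3.14, 3.14, 3.14, 3.14].

### API

Orientations are given as a unit quaternion [w, x, y, z].
In Python, from cell import ctrl, cams, probe_bus, order gives the robot as it stands (ctrl), with the cameras (cams), the readings (probe_bus) and the job (order).
- The arm moves only by the shell command python3 shift.py 'ROWS' [FORCE]. ROWS is a JSON list of rows, 1 to 10 of them, each of 7 numbers: a rotation vector rx, ry, rz in rad, then dx, dy, dz in m, then the finger opening in m; each row shifts and turns the commanded pose from where the row before left it, along the tool's axes as they then stand; what a row does not reach is not made up. A row lasts 1/12 s, in which the tool goes at most 0.0417 m and 0.125 rad, less where a joint would pass 70% of its speed; a pose out of reach is approached as far as the arm can. The fingers move at their own pace and stop on an object; FORCE is the grip in N (left out, the last holds). Time passes only in rows, so rows that do not move let the fingers close. It prints the time, the measured TCP pose, the force, the opening and the grip force at its end.
- probe_bus.state(): the state, without advancing time (a new reading comes with each control period).
- cams.grab_frame(name): name is "scene" or "side" or "wrist"; returns the picture (400x640x3 uint8, red, green, blue); there is no depth.
- cams.camera_model(name): a dict with "mtx" (3x3 intrinsics, pixels), "R" (3x3) and "t" (3): a world point X has camera coordinates R X + t. Camera axes: x right, y down, z forward; pixel columns grow to the right and rows downward; lengths in m; the calibration is good to about 2 mm. A picture is of the moment at which its call begins: read the wrist's pose just before it. camera_model takes no time and is no camera call; for the wrist camera it gives the pose at the moment of the call.
- order.finish_job(): hands the job in; it is judged then, once.
The state is a dict: "time_s": time; "q": joint angles; "dq": joint speeds; "joint_efforts": joint torques, N m; "position": TCP position; "eef_rot": TCP orientation; "force": force on the tool from outside, world axes, zero at the start; "moment": the same for the moment, N m; "width": finger opening in m; "grasp_force": force on a finger pad.
Only numpy, scipy, OpenCV 4.12 (cv2) and the standard library are available. Lean on these libraries where they do the work, as an engineer would, in place of code of your own. Each camera call takes 0.05 s, during which the arm holds its last target. There are 200 camera calls.

### The job

The three closed tins in the wooden tray hold stone pressing weights, and I need the fullest one: working along the row from the robot's left to its right, lift each tin a few centimetres clear of the tray to feel its weight, and set it back down upright where it stood, not dropped, before taking the next. Then finish holding the heaviest tin up in the gripper, upright and still, its underside at least 15 cm above the table, with the other two tins standing in their places and nothing else on the table shifted; do not put the heaviest tin down at the end.

Things in the scene. Friction and masses are not known exactly. Their poses are not given: they have to be found in the camera images.
- tin_left: closed round tinplate tin, one of three that look the same: body 60 mm diameter, lid 63 mm over the top 23 mm, 92 mm tall; origin at the centre of the underside, z up its axis. Weighs 0.17 to 0.56 kg with its hidden contents; the heaviest is at least 0.14 kg above the others. Tins stand upright on the tray floor about 150 mm apart. Left (+y) end of the row.
- tin_middle: closed round tinplate tin, one of three that look the same: body 60 mm diameter, lid 63 mm over the top 23 mm, 92 mm tall; origin at the centre of the underside, z up its axis. Weighs 0.17 to 0.56 kg with its hidden contents; the heaviest is at least 0.14 kg above the others. Tins stand upright on the tray floor about 150 mm apart. Middle of the row.
- tin_right: closed round tinplate tin, one of three that look the same: body 60 mm diameter, lid 63 mm over the top 23 mm, 92 mm tall; origin at the centre of the underside, z up its axis. Weighs 0.17 to 0.56 kg with its hidden contents; the heaviest is at least 0.14 kg above the others. Tins stand upright on the tray floor about 150 mm apart. Right (-y) end of the row.
- tray: fixed shallow dark wooden tray, 160 mm (its x) by 460 mm (its y, along the row of tins), floor 8 mm thick, rim 16 mm high and 8 mm thick all round; origin at the centre of its underside on the table
- disc_0: loose pale stone disc weight lying in the tray between the left and middle tins, towards the far side, 48 mm diameter, 15 mm thick; origin at the centre of its underside
- disc_1: loose pale stone disc weight lying in the tray between the middle and right tins, towards the far side, 48 mm diameter, 15 mm thick; origin at the centre of its underside
- paste_brush: wide flat paste brush lying on the table on the robot's side of the tray, 62 by 170 by 12.5 mm, bristles towards its own +y; origin on its underside, near the ferrule
- tweezers: steel tweezers lying on the table on the robot's side of the tray, 130 mm long along their own y, 22 mm wide, 6 mm thick; origin at the middle of the underside
- palm_brush: dark brown palm-fibre smoothing brush lying flat on the table beyond the tray, about 120 by 130 by 28 mm; origin on its underside near the middle
- paste_bowl: white ceramic paste bowl on the table beyond the tray, 96 mm diameter, 50 mm tall; origin at the centre of its underside

How it is judged:
On the way, in this order (a step that is already met when the one before it is completed fails the run):
1. the left tin is lifted at least 25 mm clear of the tray in the gripper (z of tin_left in the frame of tray above 0.033 m and contact force between the fingers and tin_left above 1 N), for 0.2 s.
2. the middle tin is lifted at least 25 mm clear of the tray in the gripper (z of tin_middle in the frame of tray above 0.033 m and contact force between the fingers and tin_middle above 1 N), for 0.2 s.
3. the right tin is lifted at least 25 mm clear of the tray in the gripper (z of tin_right in the frame of tray above 0.033 m and contact force between the fingers and tin_right above 1 N), for 0.2 s.
At the end, for the whole second after the job is handed in: Heaviest tin held by the gripper alone, still, upright within 0.3 rad, underside 140 mm or more above the table; the other two released, at rest and upright on the tray within 30 mm of their start; discs, brushes, tweezers and bowl within 30 mm of their start (((height (world z) of tin_left above 0.14 m and angle between tin_left's own z axis and vertical below 0.3 rad and linear speed of tin_left below 0.05 m/s and contact force between the fingers and tin_left above 1 N and contact force between tin_left and tray below 0.05 N and distance of each of tin_middle, tin_right from where it was at the start of the episode below 0.03 m and angle between each of tin_middle, tin_right's own z axis and vertical below 0.1 rad and linear speed of each of tin_middle, tin_right below 0.03 m/s and contact force between tin_middle and tray between 0.8 and 4 N and contact force between the fingers and tin_middle below 0.1 N and contact force between tin_right and tray between 0.8 and 4 N and contact force between the fingers and tin_right below 0.1 N) or (height (world z) of tin_middle above 0.14 m and angle between tin_middle's own z axis and vertical below 0.3 rad and linear speed of tin_middle below 0.05 m/s and contact force between the fingers and tin_middle above 1 N and contact force between tin_middle and tray below 0.05 N and distance of each of tin_left, tin_right from where it was at the start of the episode below 0.03 m and angle between each of tin_left, tin_right's own z axis and vertical below 0.1 rad and linear speed of each of tin_left, tin_right below 0.03 m/s and contact force between tin_left and tray between 0.8 and 4 N and contact force between the fingers and tin_left below 0.1 N and contact force between tin_right and tray between 0.8 and 4 N and contact force between the fingers and tin_right below 0.1 N) or (height (world z) of tin_right above 0.14 m and angle between tin_right's own z axis and vertical below 0.3 rad and linear speed of tin_right below 0.05 m/s and contact force between the fingers and tin_right above 1 N and contact force between tin_right and tray below 0.05 N and distance of each of tin_left, tin_middle from where it was at the start of the episode below 0.03 m and angle between each of tin_left, tin_middle's own z axis and vertical below 0.1 rad and linear speed of each of tin_left, tin_middle below 0.03 m/s and contact force between tin_left and tray between 0.8 and 4 N and contact force between the fingers and tin_left below 0.1 N and contact force between tin_middle and tray between 0.8 and 4 N and contact force between the fingers and tin_middle below 0.1 N)) and distance of each of disc_0, disc_1, paste_brush, tweezers, palm_brush, paste_bowl from where it was at the start of the episode below 0.03 m); the arm keeps its last pose, push and grip.
It fails at once if a tin is let go in the air (not touched by the fingers while more than 12 mm above the tray floor) ((z of tin_left in the frame of tray above 0.02 m and contact force between the fingers and tin_left below 0.05 N) or (z of tin_middle in the frame of tray above 0.02 m and contact force between the fingers and tin_middle below 0.05 N) or (z of tin_right in the frame of tray above 0.02 m and contact force between the fingers and tin_right below 0.05 N)).
It fails at once if a tin is tipped over (more than 0.6 rad from upright) (angle between any of tin_left, tin_middle, tin_right's own z axis and vertical above 0.6 rad).
It fails at once if a disc, brush, the tweezers or the bowl is shifted more than 50 mm (distance of any of disc_0, disc_1, paste_brush, tweezers, palm_brush, paste_bowl from where it was at the start of the episode above 0.05 m).
It also fails if it takes over 72 s, if anything falls off the work surface, if the arm or the gripper's body presses on something with over 40 N, if the wrist force passes 120 N, or if a joint passes its speed limit or range.

## Working session

There is one attempt and no reset: what is moved stays moved. The work goes in short steps, Python scripts to look and compute and a shell command to move; the robot and the scene stay as the last step left them, time stands still between calls to the robot, and variables do not carry over. Pictures are saved under pics/ and viewed, at most 10 in all, crops included, and the job is handed in when it is done.

```bash
ls; mkdir -p pics; python3 - <<'E'
from cell import ctrl, cams, probe_bus, order
import cv2,numpy as np
s=probe_bus.state();print(s)
a=cams.grab_frame("scene");b=cams.grab_frame("side")
for n,i in(("scene",a),("side",b)):
    cv2.imwrite(f"pics/{n}0.png",i[:,:,::-1]); 
    m=cams.camera_model(n);print(n,m, -m["R"].T@m["t"])
E
```

```text
cell.py
pics
shift.py
{'time_s': 0.0, 'q': array([ 1.03720227e+00,  2.59340422e-01,  1.53606754e+00, -2.46688035e-05,
        1.34798332e+00, -2.02788313e-01]), 'dq': array([-4.44135139e-04, -9.36904783e-04, -4.30036215e-04, -7.78366383e-06,
       -2.50155977e-04, -6.01971511e-04]), 'joint_efforts': array([-2.01742128e-03, -4.37298167e+01, -2.84012192e+01,  7.17667630e-02,
        4.09201614e-02, -1.49277466e-04]), 'position': array([0.17834395, 0.51971377, 0.21782533]), 'eef_rot': array([-3.12468114e-04,  1.64646953e-01,  9.86352154e-01, -8.43371853e-04]), 'force': array([-0.43737776, -0.5232964 , -0.03083827]), 'moment': array([ 0.00890268, -0.00833702, -0.06013259]), 'grasp_force': 0.0, 'width': 0.09286706024278933}
scene {'mtx': array([[424.2769451 ,   0.        , 316.85139633],
       [  0.        , 424.2769451 , 197.7498216 ],
       [  0.        ,   0.        ,   1.        ]]), 'R': array([[ 0.58347659,  0.8121273 ,  0.0020784 ],
       [ 0.70458909, -0.50493929, -0.49858853],
       [-0.40386789,  0.29237915, -0.86683629]]), 't': array([-0.34629013, -0.36358873,  1.02420061])} [ 0.87187458 -0.20181348  0.70725281]
side {'mtx': array([[375.21304283,   0.        , 319.03812507],
       [  0.        , 375.21304283, 194.75019972],
       [  0.        ,   0.        ,   1.        ]]), 'R': array([[-0.94266314, -0.3330086 ,  0.02216918],
       [-0.22596974,  0.58795723, -0.77668782],
       [ 0.2456092 , -0.73716455, -0.62949547]]), 't': array([0.55870036, 0.16068584, 0.61910846])} [0.41091764 0.54796043 0.50214278]
```

View pics/scene0.png

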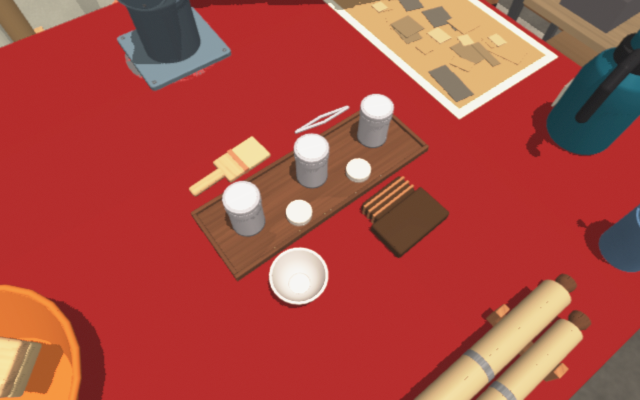

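View pics/side0.png

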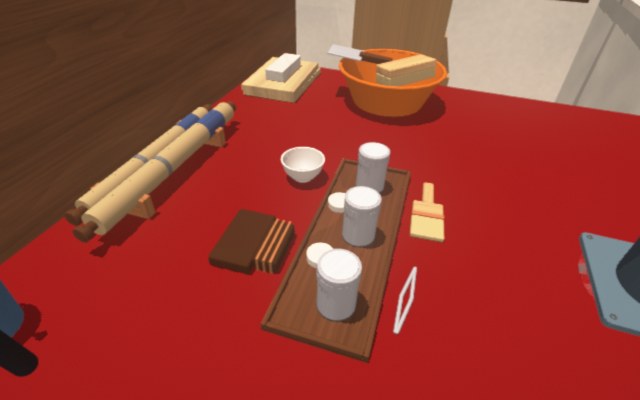

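The scene view shows the lids at about (375,105) for left, (311,148) for middle and (241,197) for right. In the side view they are at (339,266), (362,199) and (374,152). The discs lie on the far side between the tins. The tweezers and paste brush are on the near side, and the bowl and palm brush are beyond the tray.

```bash
cat > h.py <<'E'
import cv2,numpy as np
from cell import ctrl, cams, probe_bus, order
def ray(n,p):
    m=cams.camera_model(n);R=m["R"]
    d=R.T@np.linalg.inv(m["mtx"])@[p[0],p[1],1];return -R.T@m["t"],d/np.linalg.norm(d)
def tri(rs):
    A=sum(np.eye(3)-np.outer(d,d) for _,d in rs);b=sum((np.eye(3)-np.outer(d,d))@c for c,d in rs)
    x=np.linalg.solve(A,b);return x,max(np.linalg.norm((np.eye(3)-np.outer(d,d))@(x-c)) for c,d in rs)
def onz(r,z): return r[0]+r[1]*(z-r[0][2])/r[1][2]
E
python3 - <<'E'
from h import *
S={"scene":[(375,103),(311,146),(241,195),(358,170),(299,212)],"side":[(339,264),(362,197),(374,150),(320,254),(340,202)]}
C={}
for n in S:
    im=cv2.imread(f"pics/{n}0.png");h=cv2.cvtColor(im,cv2.COLOR_BGR2HSV)
    for p in S[n]: print(n,p,h[p[1],p[0]],h[p[1]+16,p[0]])
    m=((h[:,:,2]>205)&(h[:,:,1]<40)).astype(np.uint8)
    cs,_=cv2.findContours(m,cv2.RETR_EXTERNAL,cv2.CHAIN_APPROX_NONE)
    C[n]=[]
    for p in S[n]:
        c=max(cs,key=lambda c:cv2.pointPolygonTest(c,p,True));e=cv2.fitEllipse(cv2.convexHull(c))
        print(np.round(e[0],1),np.round(e[1],1),cv2.contourArea(c));C[n].append(e[0])
for i in range(5): 
    r=[ray(n,C[n][i]) for n in S];print(tri(r),[onz(k,.1 if i<3 else .023) for k in r])
E
```

```text
scene (375, 103) [ 20   3 246] [  6  16 163]
scene (311, 146) [ 15   2 247] [  5  16 176]
scene (241, 195) [ 15   2 247] [  7  10 234]
scene (358, 170) [ 21   7 247] [ 11 144 142]
scene (299, 212) [ 23   8 247] [ 11 143 141]
[376.7 106.1] [24.1 31.8] 575.5
[311.  147.3] [27.6 33.9] 705.0
[240.8 196.9] [31.5 37. ] 877.0
[358.2 168.5] [20.2 24. ] 353.0
[298.5 211.1] [22.9 25.3] 431.5
side (339, 264) [ 15   6 252] [ 10  17 229]
side (362, 197) [ 13   7 252] [  6  28 138]
side (374, 150) [ 15   8 252] [  7  31 139]
side (320, 254) [ 20  18 252] [ 11  18 226]
side (340, 202) [ 20  18 253] [ 10 141 132]
[333.7 261.9] [35.9 56.6] 1391.5
[355.2 198. ] [23.5 51.9] 762.0
[374.1 150.3] [15.7 29.2] 336.0
[333.7 261.9] [35.9 56.6] 1391.5
[355.2 198. ] [23.5 51.9] 762.0
(array([0.49661239, 0.21042095, 0.10220979]), np.float64(0.002447540685728072)) [array([0.49281867, 0.21111398, 0.1       ]), array([0.49907555, 0.21015937, 0.1       ])]
(array([0.50402133, 0.05704069, 0.0985818 ]), np.float64(0.005512045459855138)) [array([0.49917253, 0.05478346, 0.1       ]), array([0.50785446, 0.06334806, 0.1       ])]
(array([ 0.51271224, -0.09810615,  0.09832929]), np.float64(0.0006321641211898813)) [array([ 0.51437028, -0.09819023,  0.1       ]), array([ 0.51183992, -0.09609872,  0.1       ])]
(array([0.52834927, 0.13713802, 0.00549573]), np.float64(0.010336011668285022)) [array([0.54660066, 0.13232528, 0.023     ]), array([0.51595552, 0.14547916, 0.023     ])]
(array([ 0.53962839, -0.01947664,  0.02120081]), np.float64(0.016046227192941517)) [array([ 0.55646484, -0.01463318,  0.023     ]), array([ 0.52641536, -0.02944275,  0.023     ])]
```

```bash
python3 - <<'E'
from h import *
S={"scene":[(375,103),(311,146),(241,195),(358,170),(299,212)],"side":[(339,264),(362,197),(374,150),(320,252),(338,202)]}
C={}
for n,t in(("scene",236),("side",244)):
    im=cv2.imread(f"pics/{n}0.png");h=cv2.cvtColor(im,cv2.COLOR_BGR2HSV)
    m=((h[:,:,2]>t)&(h[:,:,1]<40)).astype(np.uint8)
    if n=="side": m=cv2.morphologyEx(m,cv2.MORPH_OPEN,cv2.getStructuringElement(2,(7,7)))
    cs,_=cv2.findContours(m,cv2.RETR_EXTERNAL,cv2.CHAIN_APPROX_NONE)
    C[n]=[]
    for p in S[n]:
        c=max(cs,key=lambda c:cv2.pointPolygonTest(c,p,True));e=cv2.fitEllipse(cv2.convexHull(c))
        print(n,np.round(e[0],1),np.round(e[1],1),cv2.contourArea(c));C[n].append(e[0])
    cv2.imwrite(f"pics/m_{n}.png",np.hstack([cv2.resize(x[60:320,170:470],None,fx=1.3,fy=1.3) for x in (im,cv2.cvtColor(m*255,8))]))
for i in range(5): 
    r=[ray(n,C[n][i]) for n in S];print(tri(r),[np.round(onz(k,.1 if i<3 else .023),4) for k in r])
E
```

```text
scene [377.  105.4] [21.3 28.5] 446.5
scene [311.1 146.6] [24.4 30. ] 533.5
scene [240.7 196.3] [27.5 32.9] 676.5
scene [358.2 168.2] [19.6 23.5] 338.5
scene [298.5 210.9] [22.1 25.1] 415.0
side [338.9 264.4] [28.1 36.7] 774.5
side [362.6 196.4] [18.2 29.9] 402.5
side [374.3 149.4] [12.9 24.6] 226.5
side [317.9 251.4] [17.  23.3] 244.5
side [336.8 199.2] [13.7 16. ] 151.5
(array([0.49132762, 0.21237948, 0.10021715]), np.float64(0.0004547827935652451)) [array([0.4916, 0.2127, 0.1   ]), array([0.491 , 0.2119, 0.1   ])]
(array([0.49752498, 0.05557166, 0.1003798 ]), np.float64(0.0006243730004451222)) [array([0.4979, 0.0559, 0.1   ]), array([0.4971, 0.0546, 0.1   ])]
(array([ 0.51267207, -0.09805149,  0.10036258]), np.float64(0.0007692718315297373)) [array([ 0.5133, -0.0977,  0.1   ]), array([ 0.5122, -0.0995,  0.1   ])]
(array([0.54742726, 0.13268891, 0.02379384]), np.float64(0.0010499549108096981)) [array([0.5461, 0.1327, 0.023 ]), array([0.5485, 0.1327, 0.023 ])]
(array([ 0.55822751, -0.01373204,  0.02342023]), np.float64(0.0020408319398253576)) [array([ 0.556 , -0.0144,  0.023 ]), array([ 0.5599, -0.0127,  0.023 ])]
```

Triangulated lid tops sit at z = 0.100, matching the stated size (8 + 92 mm), and the ray gaps are under 1 mm. I'll turn the tool so it closes along world x. After that turn, tool x = +y, tool y = +x and tool z = down.

```bash
R='[0,0,0.124,0,0,0,0.093]'
python3 shift.py '[[0,0,0.124,0,0,0,0.093],[0,0,0.124,0,0,0,0.093],[0,0,0.124,0,0,0,0.093],[0,0,0.124,0,0,0,0.093],[0,0,0.124,0,0,0,0.093],[0,0,0.124,0,0,0,0.093],[0,0,0.124,0,0,0,0.093],[0,0,0.124,0,0,0,0.093],[0,0,0.124,0,0,0,0.093],[0,0,0.124,0,0,0,0.093]]' 20
python3 shift.py '[[0,0,0,-0.028,0.028,0,0.093],[0,0,0,-0.028,0.028,0,0.093],[0,0,0,-0.028,0.028,0,0.093],[0,0,0,-0.028,0.028,0,0.093],[0,0,0,-0.028,0.028,0,0.093],[0,0,0,-0.028,0.028,0,0.093],[0,0,0,-0.028,0.028,0,0.093],[0,0,0,-0.028,0.028,0,0.093],[0,0,0,-0.028,0.028,0,0.093],[0,0,0,-0.028,0.028,0,0.093]]'
python3 shift.py '[[0,0,0,-0.028,0.028,0,0.093],[0,0,0,0,0,0,0.093],[0,0,0,0,0,0,0.093],[0,0,0,0,0,0,0.093]]'
python3 -c "
from h import *
print(probe_bus.state())"
```

```text
time_s: 0.93
position: [0.1785, 0.5199, 0.2181]
eef_rot: [0.0, 0.709, 0.705, -0.001]
force: [1.0, -0.7, 0.2]
width: 0.0927
grasp_force: 0.0
time_s: 1.77
position: [0.4594, 0.2385, 0.2184]
eef_rot: [-0.0, 0.707, 0.707, -0.0]
force: [-0.5, 0.9, 0.5]
width: 0.0931
grasp_force: 0.0
time_s: 2.1
position: [0.486, 0.2122, 0.2181]
eef_rot: [-0.001, 0.707, 0.707, -0.001]
force: [-1.4, 0.1, 0.3]
width: 0.0931
grasp_force: 0.0
{'time_s': 2.1, 'q': array([2.00774461e-01, 2.24567921e-01, 1.58131466e+00, 5.67704480e-04,
       1.33744774e+00, 2.01652193e-01]), 'dq': array([ 0.03141513, -0.01258678,  0.00609257,  0.00076247,  0.00025412,
       -0.00125428]), 'joint_efforts': array([-1.24126218e+00, -4.11241329e+01, -2.86872876e+01, -3.21769563e-02,
       -7.55277718e-02, -1.80843717e-02]), 'position': array([0.48597554, 0.21218212, 0.21807734]), 'eef_rot': array([-7.09493531e-04,  7.07463304e-01,  7.06749490e-01, -5.72473762e-04]), 'force': array([-1.38316655,  0.12886443,  0.34401289]), 'moment': array([-0.01785125,  0.01943518, -0.05024452]), 'grasp_force': 0.0, 'width': 0.09312497623313429}
```

```bash

python3 shift.py '[[0,0,0,0,0.0053,0.03,0.093],[0,0,0,0,0,0.03,0.093],[0,0,0,0,0,0.03,0.093],[0,0,0,0,0,0.03,0.093],[0,0,0,0,0,0.025,0.093],[0,0,0,0,0,0.015,0.093],[0,0,0,0,0,0.012,0.093],[0,0,0,0,0,0.012,0.093],[0,0,0,0,0,0,0.093],[0,0,0,0,0,0,0.093]]' 25
python3 shift.py '[[0,0,0,0,0,0,0.05],[0,0,0,0,0,0,0.05],[0,0,0,0,0,0,0.05],[0,0,0,0,0,0,0.05],[0,0,0,0,0,0,0.05],[0,0,0,0,0,0,0.05],[0,0,0,0,0,0,0.05],[0,0,0,0,0,0,0.05]]'
```

```text
time_s: 2.93
position: [0.4904, 0.2134, 0.0344]
eef_rot: [-0.001, 0.706, 0.708, -0.001]
force: [0.4, 0.3, 0.8]
width: 0.0931
grasp_force: 0.0
time_s: 3.6
position: [0.492, 0.2122, 0.0351]
eef_rot: [0.0, 0.707, 0.707, 0.0]
force: [-1.4, -0.4, 5.7]
width: 0.0625
grasp_force: 25.0
```

```bash
python3 - <<'E'
from h import *
print(probe_bus.state()['time_s']);a=cams.grab_frame("side");b=cams.grab_frame("scene")
cv2.imwrite("pics/g1.png",np.hstack([a[160:340,230:450],b[40:220,270:490]])[:,:,::-1])
E
```

```text
3.6
```

View pics/g1.png

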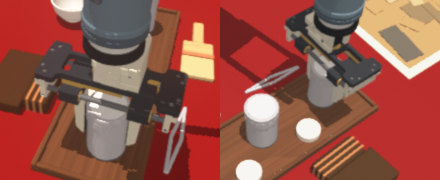

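The width reads 62.5 mm, so the pad tops are on the lid edge rather than on the body. The image shows the left tin upright between the fingers with nothing else touched. I'll open, rise 33 mm and grip squarely on the lid.

```bash

python3 shift.py '[[0,0,0,0,0,0,0.093],[0,0,0,0,0,0,0.093],[0,0,0,0,0,0,0.093],[0,0,0,0,0,0,0.093],[0,0,0,0,0,-0.016,0.093],[0,0,0,0,0,-0.017,0.093],[0,0,0,0,0,0,0.093],[0,0,0,0,0,0,0.093],[0,0,0,0,0,0,0.093]]' 25
python3 shift.py '[[0,0,0,0,0,0,0.05],[0,0,0,0,0,0,0.05],[0,0,0,0,0,0,0.05],[0,0,0,0,0,0,0.05],[0,0,0,0,0,0,0.05],[0,0,0,0,0,0,0.05],[0,0,0,0,0,0,0.05],[0,0,0,0,0,0,0.05],[0,0,0,0,0,0,0.05],[0,0,0,0,0,0,0.05]]'
for i in 1; do python3 shift.py '[[0,0,0,0,0,0,0.05],[0,0,0,0,0,0,0.05],[0,0,0,0,0,0,0.05]]'; done
```

```text
time_s: 4.45
position: [0.4916, 0.2121, 0.0671]
eef_rot: [-0.0, 0.707, 0.707, -0.0]
force: [-0.1, -0.5, 0.0]
width: 0.0929
grasp_force: 0.0
time_s: 5.28
position: [0.4916, 0.2121, 0.0674]
eef_rot: [-0.0, 0.707, 0.707, -0.0]
force: [-0.9, -0.3, -2.3]
width: 0.0622
grasp_force: 25.0
time_s: 5.53
position: [0.4919, 0.2122, 0.0675]
eef_rot: [-0.0, 0.707, 0.707, -0.0]
force: [0.5, 0.1, -3.3]
width: 0.062
grasp_force: 25.0
```

```bash

python3 shift.py '[[0,0,0,0,0,-0.005,0.05],[0,0,0,0,0,-0.01,0.05],[0,0,0,0,0,-0.01,0.05],[0,0,0,0,0,-0.01,0.05],[0,0,0,0,0,-0.01,0.05],[0,0,0,0,0,-0.005,0.05],[0,0,0,0,0,0,0.05],[0,0,0,0,0,0,0.05],[0,0,0,0,0,0,0.05],[0,0,0,0,0,0,0.05]]'
for i in 1 2 3 4; do python3 shift.py '[[0,0,0,0,0,0,0.05],[0,0,0,0,0,0,0.05]]'|egrep 'force|width|posi'; done
python3 - <<'E'
from h import *
s=probe_bus.state();print(s['joint_efforts'],s['q'])
a=cams.grab_frame("side");b=cams.grab_frame("scene")
cv2.imwrite("pics/g2.png",np.hstack([a[140:340,230:450],b[20:220,270:490]])[:,:,::-1])
E
```

```text
time_s: 6.37
position: [0.4914, 0.2121, 0.117]
eef_rot: [-0.0, 0.707, 0.707, -0.001]
force: [0.2, 0.0, -2.9]
width: 0.0625
grasp_force: 25.0
position: [0.4916, 0.2121, 0.1172]
force: [-0.7, -0.5, -3.0]
width: 0.0624
grasp_force: 25.0
position: [0.4918, 0.2122, 0.1174]
force: [0.2, -0.1, -3.1]
width: 0.0625
grasp_force: 25.0
position: [0.4919, 0.2122, 0.1176]
force: [0.0, -0.0, -3.1]
width: 0.0625
grasp_force: 25.0
position: [0.4919, 0.2122, 0.1177]
force: [0.4, 0.4, -2.8]
width: 0.0623
grasp_force: 25.0
[-9.00171763e-04 -4.57538009e+01 -2.62205315e+01  7.12893228e-02
  1.28228799e-03  3.25861424e-05] [ 1.98945886e-01  3.23396183e-01  1.70980309e+00 -2.31298127e-05
  1.10836234e+00  1.98926668e-01]
```

View pics/g2.png

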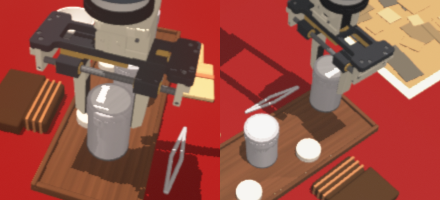

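The left tin hangs upright, about 50 mm up, at a reading of about 3.0 N. Setting it back.

```bash

python3 shift.py '[[0,0,0,0,0,0.008,0.05],[0,0,0,0,0,0.012,0.05],[0,0,0,0,0,0.012,0.05],[0,0,0,0,0,0.008,0.05],[0,0,0,0,0,0.004,0.05],[0,0,0,0,0,0.003,0.05],[0,0,0,0,0,0.002,0.05],[0,0,0,0,0,0.001,0.05],[0,0,0,0,0,0,0.05],[0,0,0,0,0,0,0.05]]'
python3 shift.py '[[0,0,0,0,0,0,0.05],[0,0,0,0,0,0,0.05],[0,0,0,0,0,0,0.05]]'
```

```text
time_s: 7.97
position: [0.4922, 0.2123, 0.0681]
eef_rot: [0.0, 0.707, 0.707, 0.0]
force: [0.5, -0.1, -3.1]
width: 0.0624
grasp_force: 25.0
time_s: 8.22
position: [0.4921, 0.2123, 0.0679]
eef_rot: [0.0, 0.707, 0.707, 0.0]
force: [-0.2, 0.7, -3.4]
width: 0.0623
grasp_force: 25.0
```

```bash

for i in 1 2 3; do python3 shift.py '[[0,0,0,0,0,0.0005,0.05],[0,0,0,0,0,0,0.05],[0,0,0,0,0,0,0.05]]'|egrep 'pos|^force'; done
```

```text
position: [0.4921, 0.2122, 0.0674]
force: [1.3, -0.4, -0.9]
position: [0.4921, 0.2123, 0.0673]
force: [-2.7, -0.1, 5.9]
position: [0.4921, 0.2123, 0.0673]
force: [-3.6, -0.2, 8.7]
```

Touchdown is clear from the sign change in the force. Releasing and moving over the middle tin.

```bash

python3 shift.py '[[0,0,0,0,0,-0.001,0.05],[0,0,0,0,0,0,0.05],[0,0,0,0,0,0,0.093],[0,0,0,0,0,0,0.093],[0,0,0,0,0,0,0.093],[0,0,0,0,0,0,0.093],[0,0,0,0,0,-0.02,0.093],[0,0,0,0,0,-0.03,0.093],[0,0,0,0,0,-0.03,0.093]]'
python3 shift.py '[[0,0,0,-0.025,0.0055,0,0.093],[0,0,0,-0.035,0,0,0.093],[0,0,0,-0.035,0,0,0.093],[0,0,0,-0.035,0,0,0.093],[0,0,0,-0.0267,0,0,0.093],[0,0,0,0,0,0.03,0.093],[0,0,0,0,0,0.03,0.093],[0,0,0,0,0,0.02,0.093],[0,0,0,0,0,0,0.093],[0,0,0,0,0,0,0.093]]'
python3 shift.py '[[0,0,0,0,0,0,0.05],[0,0,0,0,0,0,0.05],[0,0,0,0,0,0,0.05],[0,0,0,0,0,0,0.05],[0,0,0,0,0,0,0.05],[0,0,0,0,0,0,0.05],[0,0,0,0,0,0,0.05],[0,0,0,0,0,0,0.05]]'
```

```text
time_s: 9.72
position: [0.4911, 0.212, 0.1471]
eef_rot: [-0.001, 0.707, 0.707, -0.001]
force: [0.6, -0.5, 0.7]
width: 0.0927
grasp_force: 0.0
time_s: 10.55
position: [0.4967, 0.0555, 0.0666]
eef_rot: [-0.001, 0.707, 0.707, -0.001]
force: [0.0, -0.1, 0.7]
width: 0.0933
grasp_force: 0.0
time_s: 11.22
position: [0.4977, 0.0555, 0.0678]
eef_rot: [0.0, 0.707, 0.707, 0.0]
force: [-1.9, 0.9, 6.5]
width: 0.0625
grasp_force: 25.0
```

```bash

python3 shift.py '[[0,0,0,0,0,-0.005,0.05],[0,0,0,0,0,-0.01,0.05],[0,0,0,0,0,-0.01,0.05],[0,0,0,0,0,-0.01,0.05],[0,0,0,0,0,-0.01,0.05],[0,0,0,0,0,-0.005,0.05],[0,0,0,0,0,0,0.05],[0,0,0,0,0,0,0.05],[0,0,0,0,0,0,0.05],[0,0,0,0,0,0,0.05]]'
for i in 1 2 3 4; do python3 shift.py '[[0,0,0,0,0,0,0.05],[0,0,0,0,0,0,0.05]]'|egrep 'force|width|posi'; done
python3 shift.py '[[0,0,0,0,0,0.008,0.05],[0,0,0,0,0,0.012,0.05],[0,0,0,0,0,0.012,0.05],[0,0,0,0,0,0.008,0.05],[0,0,0,0,0,0.004,0.05],[0,0,0,0,0,0.003,0.05],[0,0,0,0,0,0.002,0.05],[0,0,0,0,0,0.001,0.05],[0,0,0,0,0,0,0.05],[0,0,0,0,0,0,0.05]]'
```

```text
time_s: 12.05
position: [0.4969, 0.0555, 0.1166]
eef_rot: [-0.0, 0.707, 0.707, -0.0]
force: [-0.7, -0.6, -2.8]
width: 0.0624
grasp_force: 25.0
position: [0.4971, 0.0555, 0.1167]
force: [0.7, 0.7, -2.6]
width: 0.0627
grasp_force: 25.0
position: [0.4973, 0.0555, 0.117]
force: [-0.8, -0.5, -1.6]
width: 0.0625
grasp_force: 25.0
position: [0.4974, 0.0555, 0.1171]
force: [-0.6, 0.2, -2.3]
width: 0.0627
grasp_force: 25.0
position: [0.4974, 0.0555, 0.1171]
force: [0.1, -0.5, -1.5]
width: 0.0622
grasp_force: 25.0
time_s: 13.55
position: [0.4975, 0.0555, 0.0679]
eef_rot: [0.0, 0.707, 0.707, 0.0]
force: [-3.3, 0.3, 4.1]
width: 0.0628
grasp_force: 25.0
```

The middle tin reads about 2.1 N and is back on the tray (force +4 N). Next is the right tin.

```bash

python3 shift.py '[[0,0,0,0,0,0,0.093],[0,0,0,0,0,0,0.093],[0,0,0,0,0,0,0.093],[0,0,0,0,0,0,0.093],[0,0,0,0,0,-0.02,0.093],[0,0,0,0,0,-0.03,0.093],[0,0,0,0,0,-0.03,0.093]]'
python3 shift.py '[[0,0,0,-0.0236,0.0052,0,0.093],[0,0,0,-0.035,0.005,0,0.093],[0,0,0,-0.035,0.005,0,0.093],[0,0,0,-0.035,0,0,0.093],[0,0,0,-0.025,0,0,0.093],[0,0,0,0,0,0.03,0.093],[0,0,0,0,0,0.03,0.093],[0,0,0,0,0,0.02,0.093],[0,0,0,0,0,0,0.093],[0,0,0,0,0,0,0.093]]'
python3 shift.py '[[0,0,0,0,0,0,0.05],[0,0,0,0,0,0,0.05],[0,0,0,0,0,0,0.05],[0,0,0,0,0,0,0.05],[0,0,0,0,0,0,0.05],[0,0,0,0,0,0,0.05],[0,0,0,0,0,0,0.05],[0,0,0,0,0,0,0.05]]'
```

```text
time_s: 14.13
position: [0.4966, 0.0556, 0.1472]
eef_rot: [-0.001, 0.707, 0.707, -0.001]
force: [0.7, -0.4, 0.8]
width: 0.0931
grasp_force: 0.0
time_s: 14.97
position: [0.512, -0.0979, 0.0665]
eef_rot: [-0.001, 0.707, 0.707, -0.0]
force: [0.6, 0.2, 0.5]
width: 0.093
grasp_force: 0.0
time_s: 15.63
position: [0.5129, -0.0982, 0.0679]
eef_rot: [0.0, 0.707, 0.707, 0.0]
force: [-2.2, 1.3, 5.7]
width: 0.0625
grasp_force: 25.0
```

```bash

python3 shift.py '[[0,0,0,0,0,-0.005,0.05],[0,0,0,0,0,-0.01,0.05],[0,0,0,0,0,-0.01,0.05],[0,0,0,0,0,-0.01,0.05],[0,0,0,0,0,-0.01,0.05],[0,0,0,0,0,-0.005,0.05],[0,0,0,0,0,0,0.05],[0,0,0,0,0,0,0.05],[0,0,0,0,0,0,0.05],[0,0,0,0,0,0,0.05]]'
for i in 1 2 3 4; do python3 shift.py '[[0,0,0,0,0,0,0.05],[0,0,0,0,0,0,0.05]]'|egrep 'force|width|posi'; done
```

```text
time_s: 16.47
position: [0.5121, -0.0979, 0.1165]
eef_rot: [-0.001, 0.707, 0.707, -0.0]
force: [0.9, -0.2, -5.1]
width: 0.0626
grasp_force: 25.0
position: [0.5123, -0.098, 0.1167]
force: [0.2, 0.2, -4.9]
width: 0.0623
grasp_force: 25.0
position: [0.5125, -0.0981, 0.1169]
force: [-0.9, 0.1, -5.7]
width: 0.0623
grasp_force: 25.0
position: [0.5126, -0.0981, 0.1171]
force: [0.3, 0.6, -4.9]
width: 0.0624
grasp_force: 25.0
position: [0.5126, -0.0981, 0.1172]
force: [-0.3, 0.6, -4.4]
width: 0.0624
grasp_force: 25.0
```

The right tin reads about 5.0 N, against 3.0 and 2.1, so it is the heaviest and already in hand as the last tin in the row. I'll raise it another 125 mm, to an underside of about 0.18 m, and check.

```bash

python3 shift.py '[[0,0,0,0,0,-0.01,0.05],[0,0,0,0,0,-0.02,0.05],[0,0,0,0,0,-0.025,0.05],[0,0,0,0,0,-0.025,0.05],[0,0,0,0,0,-0.025,0.05],[0,0,0,0,0,-0.015,0.05],[0,0,0,0,0,-0.005,0.05],[0,0,0,0,0,0,0.05],[0,0,0,0,0,0,0.05],[0,0,0,0,0,0,0.05]]' 30
python3 shift.py '[[0,0,0,0,0,0,0.05],[0,0,0,0,0,0,0.05],[0,0,0,0,0,0,0.05],[0,0,0,0,0,0,0.05],[0,0,0,0,0,0,0.05],[0,0,0,0,0,0,0.05],[0,0,0,0,0,0,0.05],[0,0,0,0,0,0,0.05],[0,0,0,0,0,0,0.05],[0,0,0,0,0,0,0.05]]'
python3 - <<'E'
from h import *
a=cams.grab_frame("side");b=cams.grab_frame("scene")
for n,i in(("side",a),("scene",b)): cv2.imwrite(f"pics/f_{n}.png",i[:,:,::-1])
cv2.imwrite("pics/f.png",np.hstack([a[60:340,200:460],b[60:340,150:450]])[:,:,::-1])
S={"scene":[(376,104),(311,146)],"side":[(339,264),(362,197)]};C={}
for n,t in(("scene",236),("side",244)):
    h=cv2.cvtColor(cv2.imread(f"pics/f_{n}.png"),cv2.COLOR_BGR2HSV)
    m=((h[:,:,2]>t)&(h[:,:,1]<40)).astype(np.uint8)
    if n=="side": m=cv2.morphologyEx(m,cv2.MORPH_OPEN,cv2.getStructuringElement(2,(7,7)))
    cs,_=cv2.findContours(m,cv2.RETR_EXTERNAL,cv2.CHAIN_APPROX_NONE)
    C[n]=[cv2.fitEllipse(cv2.convexHull(max(cs,key=lambda c:cv2.pointPolygonTest(c,p,True)))) for p in S[n]];print(C[n])
for i in range(2): print(tri([ray(n,C[n][i][0]) for n in S]))
E
```

```text
time_s: 17.97
position: [0.5117, -0.0977, 0.2407]
eef_rot: [-0.001, 0.707, 0.707, -0.001]
force: [-0.3, -0.4, -5.6]
width: 0.0622
grasp_force: 30.0
time_s: 18.8
position: [0.5127, -0.0981, 0.2422]
eef_rot: [0.0, 0.707, 0.707, 0.0]
force: [-0.1, -0.1, -4.7]
width: 0.0624
grasp_force: 30.0
[((377.20037841796875, 105.85709381103516), (22.317180633544922, 30.50301170349121), 98.77528381347656), ((310.97552490234375, 147.07154846191406), (26.252113342285156, 31.87356185913086), 91.79652404785156)]
[((338.5679931640625, 264.34136962890625), (28.325956344604492, 37.38850784301758), 96.51881408691406), ((362.86920166015625, 196.38194274902344), (18.295612335205078, 30.568431854248047), 97.4728775024414)]
(array([0.49202669, 0.21219083, 0.09980064]), np.float64(0.0006885621283258072))
(array([0.49753068, 0.05487604, 0.09971099]), np.float64(0.0009502920922700206))
```

View pics/f.png

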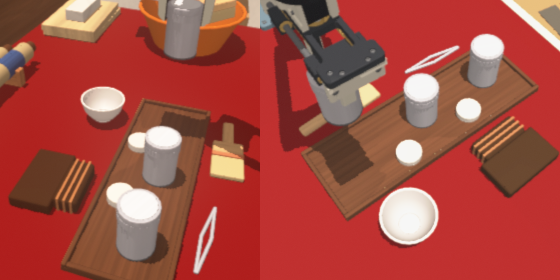

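The right tin is held high and upright. The left and middle tins stand within 1 mm of where they started, and nothing else has moved. Handing in.

```bash
python3 -c "
from cell import ctrl, cams, probe_bus, order
print(order.finish_job())"
```

```text
the job is handed in; nothing more can be done
None
```

The right tin is the heaviest (about 5.0 N, against 3.0 N left and 2.1 N middle) and is held upright with its underside about 18 cm above the table; the left and middle tins are back in place within 1 mm, nothing else looks shifted, and the job is handed in (no verdict returned).

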